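# Grade the amethysts into their dishes

### The arm

A 6-joint arm with a two-finger parallel gripper is mounted at the origin on the work surface. World frame = base frame: x ahead of the robot, y to its left, z up, the work surface at z = 0. Lengths are in m, angles in rad, forces in N, time in s.
With the tool pointing down it reaches from about 0.325 to 0.9 m from the base axis. Payload 6.1 kg.
Tool frame: the origin (TCP) lies on the mounting face of the last link; the fingertips stand 182 mm ahead of it and the grasp point (between the pads) lies 164 mm ahead of it; z points along the fingers, y is the line along which they close (so a half turn about z gives the same grasp; the last joint's range is limited). The gripper opens to 87 mm and grips with 3 to 60 N. Pads are 19 mm wide; open, the fingers measure 117 mm over their backs; the gripper's body (75 mm by 190 mm) begins 51 mm behind the grasp point.
Start: joints at [-1.26, 0.22, 1.526, -0, 1.395, -0.126], TCP at [0.264, -0.566, 0.405] pointing down, gripper open.
Joint ranges: [-2.98, 2.98], [-0.91, 2.08], [0.09, 2.57], [-1.24, 4.39], [0.2, 2.65], [-2.68, 2.68]. Speed limits (rad/s): [2.57, 2.57, 3.01, 3.14, 3.14, 3.14].

### API

Orientations are given as a rotation vector (axis times angle).
In Python, from workcell import arm gives the robot as it stands.
- The arm moves only by the tool arm_command, never from a script. Its arguments are lists of equal length, an entry for each row: "delta_pos": the shift along the tool's x, y, z in mm, a list of three; "rot": the turn, a rotation vector about the tool's x, y, z in rad, a list of three; "gripper": the closure in counts, from 0 (fully open) to 255 (shut). In form: {"delta_pos": [[tx, ty, tz], ...], "rot": [[wx, wy, wz], ...], "gripper": [gripper, ...]}. A call has 1 to 8 rows; each row is the pose to reach, as a shift and turn from the pose commanded when the call began, along the tool's axes at that moment; what a row does not reach only later rows make up. A row lasts 1/12 s, in which the tool goes at most 41.7 mm and 7.16 degrees, less where a joint would pass 70% of its speed; a pose out of reach is approached as far as the arm can. A call with a gripper value outside its range is refused whole. The fingers move at their own pace and stop on an object; "newtons" is the grip in N (left out, the last holds). Time passes only in rows, so rows that repeat a pose let the fingers close. It gives the time, the measured TCP pose, the force, the opening and the grip force at its end, in the units of the state.
- arm.observe(): the state, without advancing time (a new reading comes with each control period).
- arm.snapshot(name): name is "scene" or "top" or "wrist"; returns (picture, depth): 400x640x3 uint8, blue, green, red; 400x640 float32, m along the optical axis (not along the pixel's ray), 0 where there is no reading.
- arm.calibration(name): a dict with "camera_matrix" (3x3 intrinsics, pixels), "dist" ([k1, k2, p1, p2, k3] as OpenCV has them; the pictures are not rectified), "world_to_cam" (4x4, takes a point from world to camera coordinates). Camera axes: x right, y down, z forward; pixel columns grow to the right and rows downward; lengths in m; the calibration is good to about 2 mm. A picture is of the moment at which its call begins: read the wrist's pose just before it. calibration takes no time and is no camera call; for the wrist camera it gives the pose at the moment of the call.
- arm.hand_in(): hands the job in; it is judged then, once.
The state is a dict: "time_s": time; "joints": joint angles; "joint_vel": joint speeds; "effort": joint torques, N m; "eef_pos": TCP position; "tool_rot": TCP orientation; "wrist_force": force on the tool from outside, world axes, zero at the start; "moment": the same for the moment, N m; "gripper_width": opening from 0.0 (shut) to 1.0 (fully open); "gripper_force": force on a finger pad.
Only numpy, scipy, OpenCV 4.12 (cv2) and the standard library are available. Lean on these libraries where they do the work, as an engineer would, in place of code of your own. Each camera call takes 0.05 s, during which the arm holds its last target. There are 200 camera calls.

### The job

On the gem-cutting bench, pick the four purple stones out of the lot, whichever order you like, and set each one upright on the floor of the white dish of its own size: the largest stone in the largest dish, the next largest in the next largest, and so on down to the smallest. Set the stones down rather than dropping them, and leave the green and the brown stone where they are.

Things in the scene. Friction and masses are not known exactly. Their poses are not given: they have to be found in the camera images.
- amethyst_xl: The largest of four purple stones: an upright six-sided crystal stub, 54 mm across its flats, about 210 g. Straight sides up to 30 mm, above them a blunt sloping point up to 42 mm which should not be gripped. Origin: centre of the flat underside; z up; two of its six flats face along its own +y and -y, the others at every 60 degrees.
- amethyst_l: The second largest of four purple stones: an upright six-sided crystal stub, 42 mm across its flats, about 120 g. Straight sides up to 28 mm, above them a blunt sloping point up to 38 mm which should not be gripped. Origin: centre of the flat underside; z up; two of its six flats face along its own +y and -y, the others at every 60 degrees.
- amethyst_m: The third largest of four purple stones: an upright six-sided crystal stub, 31 mm across its flats, about 60 g. Straight sides up to 26 mm, above them a blunt sloping point up to 34 mm which should not be gripped. Origin: centre of the flat underside; z up; two of its six flats face along its own +y and -y, the others at every 60 degrees.
- amethyst_s: The smallest of four purple stones: an upright six-sided crystal stub, 21 mm across its flats, about 25 g. Straight sides up to 24 mm, above them a blunt sloping point up to 31 mm which should not be gripped. Origin: centre of the flat underside; z up; two of its six flats face along its own +y and -y, the others at every 60 degrees.
- dish_xl: The largest of four round white open dishes, fixed to the bench by magnets: 86 mm inside diameter, 92 mm outside, rim 9 mm high, flat floor 3 mm above the bench. Origin: centre of the underside at bench level. Made for the purple stone of 54 mm, with about 12 mm to spare all round; fingertips that reach lower than the rim could hit it.
- dish_l: The second largest of four round white open dishes, fixed to the bench by magnets: 72 mm inside diameter, 78 mm outside, rim 9 mm high, flat floor 3 mm above the bench. Origin: centre of the underside at bench level. Made for the purple stone of 42 mm, with about 12 mm to spare all round; fingertips that reach lower than the rim could hit it.
- dish_m: The third largest of four round white open dishes, fixed to the bench by magnets: 60 mm inside diameter, 66 mm outside, rim 9 mm high, flat floor 3 mm above the bench. Origin: centre of the underside at bench level. Made for the purple stone of 31 mm, with about 12 mm to spare all round; fingertips that reach lower than the rim could hit it.
- dish_s: The smallest of four round white open dishes, fixed to the bench by magnets: 48 mm inside diameter, 54 mm outside, rim 9 mm high, flat floor 3 mm above the bench. Origin: centre of the underside at bench level. Made for the purple stone of 21 mm, with about 12 mm to spare all round; fingertips that reach lower than the rim could hit it.
- green_stone: A green stone that stays where it is: same shape as the purple ones, 42 mm across flats, straight sides up to 28 mm, 38 mm high, 120 g. Origin: centre of its underside, z up.
- brown_stone: A brown stone that stays where it is: same shape as the purple ones, 31 mm across flats, straight sides up to 26 mm, 34 mm high, 60 g. Origin: centre of its underside, z up.
Things that resemble listed ones, but are neither listed nor needed, are in the scene too. What is shaped like the amethyst_s but turquoise is not meant. Leave any red look-alike of the amethyst_xl alone.

How it is judged:
By the outcome, as a careful person would: the job done as asked, in the order asked, and still so for the second after the job is handed in, with the robot touching nothing.
It also fails if it takes over 112 s, if anything falls off the work surface, if the arm or the gripper's body presses on something with over 40 N, if the wrist force passes 120 N, or if a joint passes its speed limit or range.

## Working session

There is one attempt and no reset: what is moved stays moved. The work goes in short steps, Python scripts to look and compute and a tool call to move; the robot and the scene stay as the last step left them, time stands still between calls to the robot, and variables do not carry over. Pictures are saved under pics/ and viewed, at most 14 in all, crops included, and the job is handed in when it is done.

Besides the shell and the picture viewer there is one more tool, called after "Emit:" by a JSON object that holds its "op" and its "data", one argument or row to a line. arm_command: Moves the arm, as the interface text tells. Its arguments: {"type":"object","properties":{"delta_pos":{"type":"array","items":{"type":"array","items":{"type":"number"}}},"rot":{"type":"array","items":{"type":"array","items":{"type":"number"}}},"gripper":{"type":"array","items":{"type":"number"}},"newtons":{"type":"number"}},"required":["delta_pos","rot","gripper"]}

```bash
mkdir -p pics; ls
python3 - <<'E'
from workcell import arm
import cv2,numpy as np
s=arm.observe();print(s)
for n in("top","scene"):
    p,d=arm.snapshot(n);cv2.imwrite(f"pics/{n}0.png",p);np.save(f"{n}0.npy",d)
    c=arm.calibration(n);print(n,c)
E
```

```text
pics
{'time_s': 0.0, 'joints': array([-1.26011093e+00,  2.21219843e-01,  1.52760226e+00, -1.80726801e-05,
        1.39463855e+00, -1.26096454e-01]), 'joint_vel': array([-0.00159694,  0.00088845,  0.00035621, -0.00032981,  0.00107166,
        0.00135216]), 'effort': array([ 2.38775046e-04, -4.94610715e+01, -3.87382329e+01,  7.00378069e-02,
        5.72020712e-02, -1.50472147e-04]), 'eef_pos': array([ 0.26430734, -0.5660775 ,  0.40364548]), 'tool_rot': array([-3.06515609e+00, -6.80256718e-01,  2.98078843e-04]), 'wrist_force': array([ 0.05135275, -0.25129397,  0.51973748]), 'moment': array([ 0.01533835, -0.01158398, -0.00788141]), 'gripper_force': 0.0, 'gripper_width': 1.0019167945504908}
top {'camera_matrix': array([[406.34525615,   0.        , 321.44650942],
       [  0.        , 406.34525615, 203.46388813],
       [  0.        ,   0.        ,   1.        ]]), 'dist': array([-0.02426927,  0.        ,  0.        ,  0.        ,  0.        ]), 'world_to_cam': array([[-0.0115083 , -0.99990553,  0.00751554, -0.0097231 ],
       [-0.99226656,  0.01049076, -0.12368112,  0.57852477],
       [ 0.1235906 , -0.00888078, -0.99229355,  1.03713442],
       [ 0.        ,  0.        ,  0.        ,  1.        ]])}
scene {'camera_matrix': array([[465.80731642,   0.        , 325.32600103],
       [  0.        , 465.80731642, 198.12674398],
       [  0.        ,   0.        ,   1.        ]]), 'dist': array([0.01698372, 0.        , 0.        , 0.        , 0.        ]), 'world_to_cam': array([[-0.25769402,  0.96619629, -0.00765051,  0.13313664],
       [ 0.64169689,  0.16521652, -0.74895167, -0.34391779],
       [-0.72237033, -0.19790968, -0.66258046,  1.35086196],
       [ 0.        ,  0.        ,  0.        ,  1.        ]])}
```

View pics/top0.png

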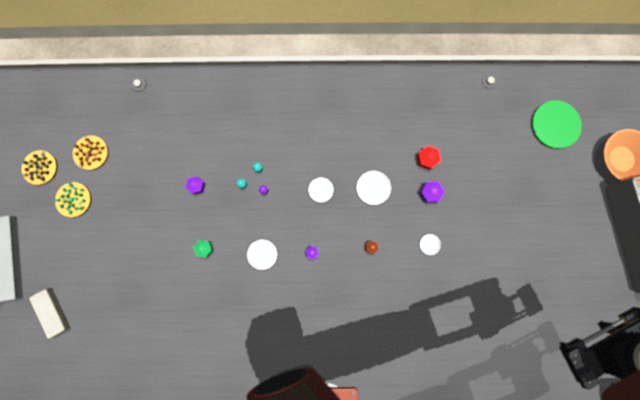

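View pics/scene0.png

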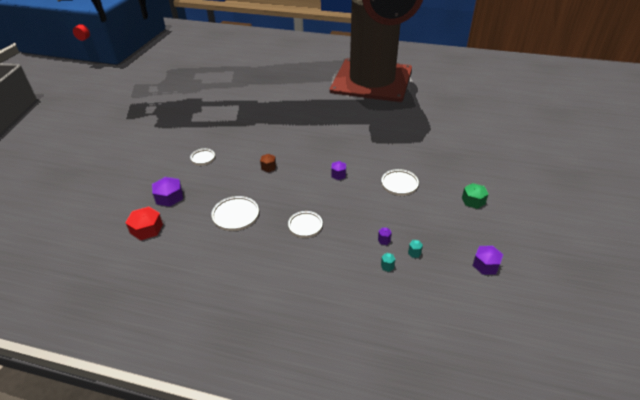

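The top view shows the purple stones at about (432,192), (195,185), (311,253) and (264,190). The dishes are at (374,188), (262,255), (321,190) and (430,245). Red (429,157), turquoise (258,167) and (241,184), green (202,249) and brown (371,247) are look-alikes or stay put. Next I'll measure sizes and positions.

```bash
cat > h.py <<'E'
from workcell import arm
import cv2,numpy as np
def ray(px,c,z):
    px=np.asarray(px,float).reshape(-1,1,2)
    n=cv2.undistortPoints(px,c["camera_matrix"],c["dist"]).reshape(-1,2)
    T=c["world_to_cam"];R=T[:3,:3];o=-R.T@T[:3,3]
    d=np.c_[n,np.ones(len(n))]@R
    return o+d*((z-o[2])/d[:,2])[:,None]
def purple(p):
    h=cv2.cvtColor(p,cv2.COLOR_BGR2HSV);return cv2.inRange(h,(125,100,40),(150,255,255))
def white(p):
    h=cv2.cvtColor(p,cv2.COLOR_BGR2HSV);return cv2.inRange(h,(0,0,200),(180,40,255))
def blobs(m,lo,hi=1e9):
    cs,_=cv2.findContours(m,cv2.RETR_EXTERNAL,cv2.CHAIN_APPROX_NONE)
    return [c for c in cs if lo<cv2.contourArea(c)<hi]
def pose():
    s=arm.observe();R=cv2.Rodrigues(s["tool_rot"])[0]
    return s,s["eef_pos"],R
def go(x,y,z,yaw=None):
    "mm shift/turn from measured pose; yaw(deg) of the closing line, mod 180"
    s,p,R=pose();d=R.T@(np.array([x,y,z])-p)*1000
    cur=np.degrees(np.arctan2(R[1,1],R[0,1]));w=0
    if yaw is not None: w=(cur-yaw+90)%180-90
    print("at",p.round(4),"closeyaw %.1f"%cur,"d",d.round(1),"wz %.3f"%np.radians(w),"j6",s["joints"][5].round(2),
     "tilt",R[:2,2].round(4),"F",s["wrist_force"].round(1),"w %.1f"%(s["gripper_width"]*87),"t %.1f"%s["time_s"])
E
python3 - <<'E'
from h import *
p=cv2.imread("pics/top0.png");D=np.load("top0.npy");c=arm.calibration("top")
T=c["world_to_cam"];print("cam",-T[:3,:3].T@T[:3,3])
for nm,m,z in(("purple",purple(p),.015),("white",white(p),.009)):
    for b in blobs(m,30,1800):
        M=cv2.moments(b);u=(M["m10"]/M["m00"],M["m01"]/M["m00"])
        if nm=="white" and not(150<u[1]<280 and 200<u[0]<480):continue
        w=ray(u,c,z)[0];e=ray(b.reshape(-1,2),c,z);r=np.hypot(*(e-w)[:,:2].T)
        print(nm,np.round(u,1),"area",M["m00"],w[:2].round(4),"dia mm",(2000*r.mean()+2).round(1),"depthz",D[int(u[1]),int(u[0])])
s=cv2.imread("pics/scene0.png");c=arm.calibration("scene")
for nm,m,z in(("Spurple",purple(s),.018),("Swhite",white(s),.009)):
    for b in blobs(m,30,1800):
        M=cv2.moments(b);u=(M["m10"]/M["m00"],M["m01"]/M["m00"])
        if not(140<u[1]<280 and 100<u[0]<520):continue
        print(nm,np.round(u,1),"area",M["m00"],ray(u,c,z)[0][:2].round(4))
cv2.imwrite("pics/crop0.png",cv2.resize(p[140:270,180:450],None,fx=2.9,fy=2.9,interpolation=cv2.INTER_CUBIC))
w,d=arm.snapshot("wrist");cv2.imwrite("pics/wrist0.png",w);c=arm.calibration("wrist");print(c)
E
```

```text
cam [ 0.44575882 -0.00658078  1.10076747]
purple [311.7 252.3] area 121.5 [0.4506 0.0112] dia mm 35.0 depthz 1.0617387
purple [263.1 189.1] area 53.5 [0.6219 0.141 ] dia mm 24.7 depthz 1.0804672
purple [431.8 191.6] area 397.0 [ 0.6102 -0.3161] dia mm 63.7 depthz 1.0737344
purple [194.5 184.7] area 236.0 [0.6357 0.327 ] dia mm 49.7 depthz 1.0689658
white [261.6 254.2] area 688.5 [0.4472 0.1447] dia mm 80.7 depthz 1.0836158
white [429.8 244. ] area 321.0 [ 0.4689 -0.3059] dia mm 56.4 depthz 1.093846
white [320.5 189.3] area 467.5 [ 0.6205 -0.0143] dia mm 68.8 depthz 1.1098228
white [373.4 187.3] area 892.5 [ 0.6246 -0.1584] dia mm 94.6 depthz 1.1113576
Spurple [487.5 259.5] area 631.0 [0.6398 0.325 ]
Spurple [384.3 235.5] area 169.5 [0.6277 0.142 ]
Spurple [167. 191.] area 681.0 [ 0.614  -0.3098]
Spurple [338.4 169.8] area 214.0 [0.4582 0.0136]
Swhite [305.3 223.8] area 531.0 [ 0.6261 -0.0105]
Swhite [235.2 213. ] area 1002.0 [ 0.6317 -0.1531]
Swhite [399.8 182. ] area 562.0 [0.4552 0.147 ]
Swhite [202.6 156.6] area 183.0 [ 0.4766 -0.2992]
{'camera_matrix': array([[275.56037585,   0.        , 320.13786221],
       [  0.        , 275.56037585, 202.58289662],
       [  0.        ,   0.        ,   1.        ]]), 'dist': array([0.00796575, 0.        , 0.        , 0.        , 0.        ]), 'world_to_cam': array([[ 0.4231766 , -0.90604567, -0.00167478, -0.62356457],
       [-0.87564428, -0.40945078,  0.25611942, -0.03124427],
       [-0.23274163, -0.10691724, -0.9666437 ,  0.39054871],
       [ 0.        ,  0.        ,  0.        ,  1.        ]])}
```

View pics/crop0.png

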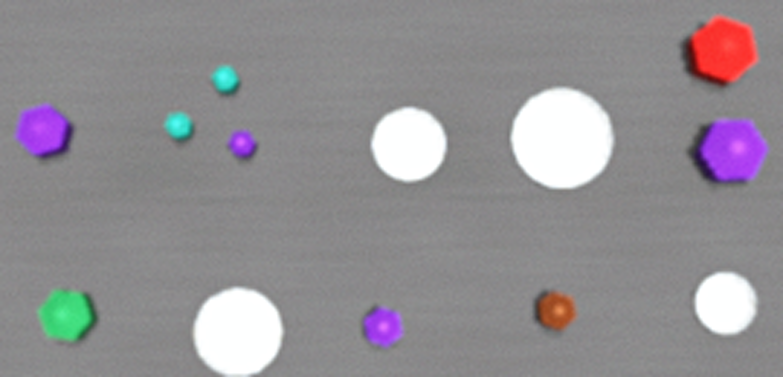

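Sizes match by area. Purple: 397 px (432,192) = XL, 236 px (195,185) = L, 121 px (312,252) = M, 54 px (263,189) = S. Dishes: (373,187) XL, (262,254) L, (320,189) M, (430,244) S. The enlarged crop confirms that these four are purple and the red and turquoise ones are neighbours. I'll go above XL.

Run:
```python
from h import *
go(.612,-.313,.36,-65)
c=arm.calibration("wrist")["world_to_cam"];R=pose()[2];print(R.T@(-c[:3,:3].T@c[:3,3]-pose()[1]))
```

```text
at [ 0.2643 -0.5661  0.4039] closeyaw -65.0 d [422.1 -82.2  44.1] wz 0.000 j6 -0.13 tilt [-0.0005  0.0015] F [0.4 0.4 0.4] w 86.8 t 0.1
[ 0.06991277 -0.00055734  0.01939574]
```

Emit:
{"op": "arm_command", "data": {
  "delta_pos": [
    [211,-41,22],
    [211,-41,22],
    [211,-41,22],
    [211,-41,22],
    [211,-41,22],
    [211,-41,22]
  ],
  "rot": [
    [0,0,0],
    [0,0,0],
    [0,0,0],
    [0,0,0],
    [0,0,0],
    [0,0,0]
  ],
  "gripper": [0,0,0,0,0,0],
  "newtons": 20
}}

```text
time_s: 0.65
eef_pos: [0.4422, -0.4357, 0.3815]
tool_rot: [-3.063, -0.687, -0.003]
wrist_force: [0.2, 0.1, -0.1]
gripper_width: 1.0
gripper_force: 0.0
```

Emit:
{"op": "arm_command", "data": {
  "delta_pos": [
    [211,-41,22],
    [211,-41,22],
    [211,-41,22],
    [211,-41,22],
    [211,-41,22],
    [211,-41,22],
    [211,-41,22]
  ],
  "rot": [
    [0,0,0],
    [0,0,0],
    [0,0,0],
    [0,0,0],
    [0,0,0],
    [0,0,0],
    [0,0,0]
  ],
  "gripper": [0,0,0,0,0,0,0]
}}

```text
time_s: 1.23
eef_pos: [0.6138, -0.3111, 0.3594]
tool_rot: [-3.064, -0.687, 0.001]
wrist_force: [-0.3, -0.1, -0.1]
gripper_width: 0.996
gripper_force: 0.0
```

```bash
cat >> h.py <<'E'
def look(tag,save=False,zs=.03):
    "wrist camera: purple stones (top edge plane zs) and dishes (rim plane)"
    c=arm.calibration("wrist");p,d=arm.snapshot("wrist")
    if save: cv2.imwrite(f"pics/{tag}.png",p)
    for nm,m,z in(("purple",purple(p),zs/2),("white",white(p),.009)):
        for b in blobs(m,150,30000):
            x,y,w,h=cv2.boundingRect(b)
            if x<2 or y<2 or x+w>638 or y+h>398: continue
            e=ray(b.reshape(-1,2),c,z)[:,:2]*1000
            M=cv2.moments(e.astype(np.float32).reshape(-1,1,2));g=np.array([M["m10"],M["m01"]])/M["m00"]
            a=e-g;th=np.arctan2(a[:,1],a[:,0]);r=np.hypot(*a.T);H=[]
            # support width by direction: flats are width minima
            t=np.radians(np.arange(0,180,1));W=[np.ptp(e@[np.cos(k),np.sin(k)]) for k in t]
            W=np.array(W);S=(W[:60]+W[60:120]+W[120:])/3;k=int(S.argmin())
            uv=b.reshape(-1,2).mean(0).round()
            print(nm,uv,"xy",(g/1000).round(4),"dia",round(2*r.mean(),1),"flats at",k,"W",W[[k,k+60,k+120]].round(1),"Wmax %.1f"%W.max() if nm=="purple" else "")
E
python3 - <<'E'
from h import *
go(.612,-.313,.36,-65);look("w1",True)
E
```

```text
at [ 0.6138 -0.3111  0.3594] closeyaw -64.7 d [-2.4  0.9 -0.6] wz 0.005 j6 0.55 tilt [-0.0012  0.0013] F [-0.3 -0.1 -0.1] w 86.7 t 1.2
purple [321. 195.] xy [ 0.6065 -0.3147] dia 61.3 flats at 1 W [61.  60.3 58.2] Wmax 67.8
white [271. 287.] xy [ 0.4608 -0.309 ] dia 44.3 flats at 25 W [33.7 53.  52.8] 
white [204. 123.] xy [ 0.6239 -0.1576] dia 90.9 flats at 6 W [91.7 91.6 90.6] 
white [78. 69.] xy [ 0.6195 -0.0138] dia 66.1 flats at 37 W [66.7 66.2 66.4]
```

View pics/w1.png

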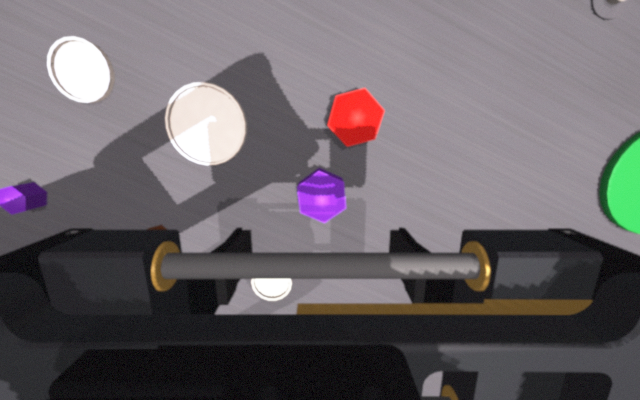

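The wrist view shows the XL purple stone at (321,195), red at (356,118) and the XL dish at (205,123). The wrist and top cameras agree to about 1 mm on the dishes, so I'll use those two. Flats are at about 1° + k·60, and I'll grip along −59°.

Run:
```python
from h import *
go(.608,-.3155,.192,-59)
```

```text
at [ 0.6125 -0.3127  0.3598] closeyaw -64.8 d [ -5.1   0.8 167.8] wz -0.102 j6 0.55 tilt [-0.0017  0.0004] F [-0.1 -0.1 -0.3] w 87.0 t 1.3
```

Emit:
{"op": "arm_command", "data": {
  "delta_pos": [
    [-5,1,30],
    [-5,1,70],
    [-5,1,105],
    [-5,1,140],
    [-5,1,160],
    [-5,1,168],
    [-5,1,168],
    [-5,1,168]
  ],
  "rot": [
    [0,0,-0.1],
    [0,0,-0.1],
    [0,0,-0.1],
    [0,0,-0.1],
    [0,0,-0.1],
    [0,0,-0.1],
    [0,0,-0.1],
    [0,0,-0.1]
  ],
  "gripper": [0,0,0,0,0,0,0,0]
}}

```text
time_s: 1.95
eef_pos: [0.6076, -0.3179, 0.1939]
tool_rot: [3.029, 0.831, 0.001]
wrist_force: [-0.1, -0.6, 0.1]
gripper_width: 1.001
gripper_force: 0.0
```

Emit:
{"op": "arm_command", "data": {
  "delta_pos": [
    [0,0,0],
    [0,0,0],
    [0,0,0],
    [0,0,0],
    [0,0,0],
    [0,0,0],
    [0,0,0],
    [0,0,0]
  ],
  "rot": [
    [0,0,0],
    [0,0,0],
    [0,0,0],
    [0,0,0],
    [0,0,0],
    [0,0,0],
    [0,0,0],
    [0,0,0]
  ],
  "gripper": [60,110,130,130,130,130,130,130],
  "newtons": 25
}}

```text
time_s: 2.62
eef_pos: [0.6081, -0.3163, 0.1931]
tool_rot: [-3.029, -0.833, -0.0]
wrist_force: [-1.3, 3.3, 3.6]
gripper_width: 0.616
gripper_force: 25.0
```

Run:
```python
from h import *
go(.6243,-.158,.25)
```

```text
at [ 0.6081 -0.3163  0.1931] closeyaw -59.2 d [  94.9 -127.7  -56.9] wz 0.000 j6 0.44 tilt [-0.0001  0.0003] F [-1.3  3.3  3.6] w 53.6 t 2.6
```

Emit:
{"op": "arm_command", "data": {
  "delta_pos": [
    [0,0,-20],
    [0,0,-45],
    [25,-33,-57],
    [50,-67,-57],
    [72,-97,-57],
    [95,-128,-57],
    [95,-128,-57],
    [95,-128,-57]
  ],
  "rot": [
    [0,0,0],
    [0,0,0],
    [0,0,0],
    [0,0,0],
    [0,0,0],
    [0,0,0],
    [0,0,0],
    [0,0,0]
  ],
  "gripper": [130,130,130,130,130,130,130,130]
}}

```text
time_s: 3.28
eef_pos: [0.6241, -0.1554, 0.249]
tool_rot: [-3.027, -0.839, 0.002]
wrist_force: [-0.0, -0.5, -0.9]
gripper_width: 0.621
gripper_force: 25.0
```

Run:
```python
from h import *
look("w2",True);go(.6243,-.158,.1965)
```

```text
purple [320. 285.] xy [ 0.5692 -0.1876] dia 44.3 flats at 2 W [39.9 40.7 78.2] Wmax 78.2
purple [320. 230.] xy [ 0.6154 -0.1596] dia 66.5 flats at 30 W [53.5 80.5 80.5] Wmax 84.7
white [327. 198.] xy [ 0.6463 -0.1474] dia 69.9 flats at 28 W [54.2 86.6 87.8] 
white [161. 128.] xy [ 0.6198 -0.0138] dia 65.4 flats at 56 W [65.7 65.4 66.3] 
at [ 0.6241 -0.1571  0.2492] closeyaw -59.1 d [-0.3  0.9 52.7] wz 0.000 j6 0.66 tilt [-0.0008 -0.0003] F [-0.   0.8 -2. ] w 53.9 t 3.3
```

View pics/w2.png

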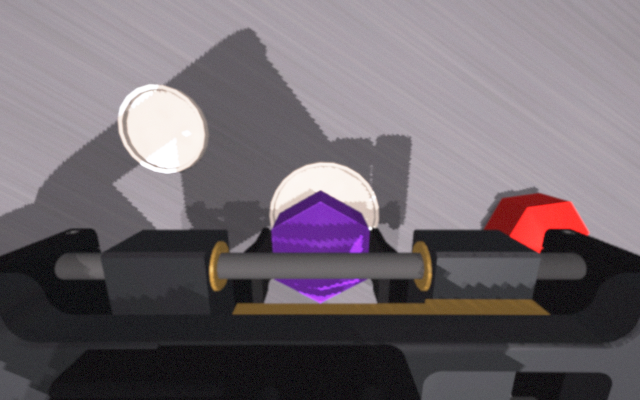

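The stone is held level at (320,240), over the XL dish. Lowering.

Emit:
{"op": "arm_command", "data": {
  "delta_pos": [
    [0,1,20],
    [0,1,36],
    [0,1,45],
    [0,1,50],
    [0,1,52],
    [0,1,53],
    [0,1,53]
  ],
  "rot": [
    [0,0,0],
    [0,0,0],
    [0,0,0],
    [0,0,0],
    [0,0,0],
    [0,0,0],
    [0,0,0]
  ],
  "gripper": [130,130,130,130,130,130,130]
}}

```text
time_s: 3.92
eef_pos: [0.6249, -0.1593, 0.1972]
tool_rot: [3.029, 0.832, 0.001]
wrist_force: [-1.4, 0.4, -1.5]
gripper_width: 0.617
gripper_force: 25.0
```

Run:
```python
from h import *
go(.6243,-.158,.1961)
```

```text
at [ 0.6249 -0.1593  0.1972] closeyaw -59.3 d [ 0.1 -1.5  1.1] wz 0.000 j6 0.66 tilt [ 0.0008 -0.0004] F [-1.4  0.4 -1.5] w 53.7 t 3.9
```

Emit:
{"op": "arm_command", "data": {
  "delta_pos": [
    [0,0,1],
    [0,0,1.5],
    [0,0,1.5],
    [0,0,1.5]
  ],
  "rot": [
    [0,0,0],
    [0,0,0],
    [0,0,0],
    [0,0,0]
  ],
  "gripper": [130,130,130,130]
}}

```text
time_s: 4.25
eef_pos: [0.6251, -0.1589, 0.1961]
tool_rot: [3.028, 0.833, 0.002]
wrist_force: [0.5, -0.8, -0.6]
gripper_width: 0.614
gripper_force: 25.0
```

Emit:
{"op": "arm_command", "data": {
  "delta_pos": [
    [0,0,0],
    [0,0,0],
    [0,0,0],
    [0,0,0],
    [0,0,0],
    [0,0,-20],
    [0,0,-50],
    [0,0,-80]
  ],
  "rot": [
    [0,0,0],
    [0,0,0],
    [0,0,0],
    [0,0,0],
    [0,0,0],
    [0,0,0],
    [0,0,0],
    [0,0,0]
  ],
  "gripper": [90,60,30,0,0,0,0,0]
}}

```text
time_s: 4.92
eef_pos: [0.624, -0.1585, 0.2746]
tool_rot: [-3.027, -0.833, 0.004]
wrist_force: [-0.4, 0.2, -0.2]
gripper_width: 0.986
gripper_force: 0.0
```

Run:
```python
from h import *
go(.6219-.035,.141,.36,90)
go(.6219,.141,.28,90)
```

```text
at [ 0.624  -0.1585  0.2746] closeyaw -59.2 d [ 121.1 -276.6  -84.9] wz 0.537 j6 0.66 tilt [-0.0032  0.0013] F [-0.4  0.2 -0.2] w 85.8 t 4.9
at [ 0.624  -0.1585  0.2746] closeyaw -59.2 d [ 151.4 -258.5   -5. ] wz 0.537 j6 0.66 tilt [-0.0032  0.0013] F [-0.4  0.2 -0.2] w 85.8 t 4.9
```

Run:
```python
from h import *
go(.585,.22,.36,-80)
```

```text
at [ 0.624  -0.1585  0.2746] closeyaw -59.2 d [ 159.9 -345.4  -84.8] wz 0.362 j6 0.66 tilt [-0.0032  0.0013] F [-0.4  0.2 -0.2] w 85.8 t 4.9
```

Emit:
{"op": "arm_command", "data": {
  "delta_pos": [
    [80,-173,-85],
    [80,-173,-85],
    [80,-173,-85],
    [80,-173,-85],
    [80,-173,-85],
    [80,-173,-85]
  ],
  "rot": [
    [0,0,0],
    [0,0,0],
    [0,0,0],
    [0,0,0],
    [0,0,0],
    [0,0,0]
  ],
  "gripper": [0,0,0,0,0,0]
}}

```text
time_s: 5.42
eef_pos: [0.6051, 0.0367, 0.3647]
tool_rot: [-3.026, -0.841, -0.01]
wrist_force: [0.6, 0.7, 0.7]
gripper_width: 0.998
gripper_force: 0.0
```

Emit:
{"op": "arm_command", "data": {
  "delta_pos": [
    [80,-172,0],
    [80,-172,0],
    [80,-172,0],
    [80,-172,0],
    [80,-172,0],
    [80,-172,0],
    [80,-172,0]
  ],
  "rot": [
    [0,0,0.06],
    [0,0,0.12],
    [0,0,0.18],
    [0,0,0.24],
    [0,0,0.3],
    [0,0,0.36],
    [0,0,0.36]
  ],
  "gripper": [0,0,0,0,0,0,0]
}}

```text
time_s: 6.0
eef_pos: [0.5853, 0.2211, 0.3599]
tool_rot: [3.129, 0.279, -0.001]
wrist_force: [-0.9, -0.0, 0.3]
gripper_width: 1.0
gripper_force: 0.0
```

Run:
```python
from h import *
look("w3",True);go(.638,.3265,.25,-90)
```

```text
purple [393. 172.] xy [0.6205 0.1406] dia 25.4 flats at 3 W [23.8 27.9 25.3] Wmax 29.1
purple [237. 132.] xy [0.6338 0.3268] dia 48.9 flats at 16 W [44.7 49.3 49.2] Wmax 55.7
white [358. 291.] xy [0.4537 0.1461] dia 60.7 flats at 10 W [38.6 77.5 77.4] 
white [514. 193.] xy [ 0.6201 -0.014 ] dia 66.0 flats at 45 W [67.  66.7 66.3] 
at [0.5856 0.2199 0.3599] closeyaw -79.7 d [ 70.6 -95.6 109.8] wz 0.179 j6 1.62 tilt [-0.0004 -0.0005] F [ 0.5 -0.3 -0.2] w 86.7 t 6.0
```

View pics/w3.png

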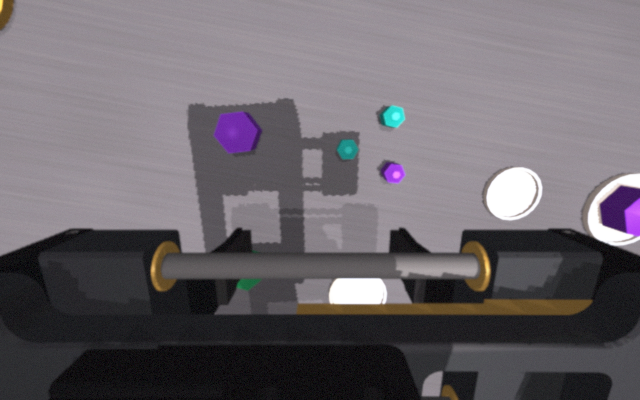

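The XL stone sits in its dish (right edge). L purple is at (237,132) and S purple at (393,172), with turquoise at (394,116) and (347,150). I'll hover over L.

```bash
cat >> h.py <<'E'
def hexang(img,c,zs,near):
    "6-fold edge direction from the purple contour, upsampled; returns flat-normal angle mod 60"
    p=cv2.resize(img,None,fx=4,fy=4,interpolation=cv2.INTER_CUBIC)
    for b in blobs(purple(p),400):
        e4=(b.reshape(-1,2)-1.5)/4
        if np.hypot(*(e4.mean(0)-near))>12: continue
        e=ray(e4,c,zs)[:,:2];n=len(e);k=max(4,n//14)
        t=np.roll(e,-k,0)-np.roll(e,k,0)
        w=np.hypot(*t.T)**6;a=np.arctan2(t[:,1],t[:,0])
        s=(w*np.exp(6j*a)).sum();print("normal mod60 %.1f"%(np.degrees(np.angle(s))/6%60+30 if 0 else (np.degrees(np.angle(s))/6+90)%60),"coh %.2f"%(abs(s)/w.sum()))
E
python3 - <<'E'
from h import *
w=cv2.imread("pics/w3.png");c=arm.calibration("wrist")
hexang(w,c,.03,(237,132));hexang(w,c,.03,(393,172))
t=cv2.imread("pics/top0.png");c=arm.calibration("top")
for q in((194.5,184.7),(263,189),(312,252),(432,192)):hexang(t,c,.03,q)
go(.635,.327,.36,-47)
E
```

```text
normal mod60 17.4 coh 0.31
normal mod60 9.5 coh 0.15
normal mod60 16.6 coh 0.34
normal mod60 2.7 coh 0.23
normal mod60 38.0 coh 0.32
normal mod60 60.0 coh 0.24
at [0.5856 0.2199 0.3599] closeyaw -79.7 d [ 67.7 -96.5  -0.2] wz -0.571 j6 1.62 tilt [-0.0004 -0.0005] F [ 0.5 -0.3 -0.2] w 86.7 t 6.0
```

Emit:
{"op": "arm_command", "data": {
  "delta_pos": [
    [68,-97,0],
    [68,-97,20],
    [68,-97,40],
    [68,-97,60],
    [68,-97,60],
    [68,-97,60],
    [68,-97,60],
    [68,-97,60]
  ],
  "rot": [
    [0,0,-0.12],
    [0,0,-0.24],
    [0,0,-0.36],
    [0,0,-0.48],
    [0,0,-0.6],
    [0,0,-0.64],
    [0,0,-0.64],
    [0,0,-0.64]
  ],
  "gripper": [30,30,30,30,30,30,30,30]
}}

```text
time_s: 6.72
eef_pos: [0.6362, 0.3257, 0.3001]
tool_rot: [2.884, 1.245, -0.0]
wrist_force: [-0.5, -0.8, -0.3]
gripper_width: 0.882
gripper_force: 0.0
```

Run:
```python
from h import *
c=arm.calibration("wrist");look("w4",True)
w=cv2.imread("pics/w4.png")
for b in blobs(purple(w),300):
    u=b.reshape(-1,2).mean(0);print(u);hexang(w,c,.028,u)
go(.635,.327,.192,-43)
```

```text
purple [319. 205.] xy [0.6329 0.3243] dia 48.6 flats at 17 W [48.6 48.6 44.6] Wmax 53.9
[319.18181818 204.96503497]
normal mod60 17.2 coh 0.34
at [0.6362 0.3259 0.3005] closeyaw -43.3 d [ -0.   -1.7 108.5] wz -0.006 j6 1.12 tilt [0.0005 0.0001] F [ 0.6  0.  -0.1] w 76.9 t 6.8
```

Emit:
{"op": "arm_command", "data": {
  "delta_pos": [
    [0,-1,35],
    [0,-1,70],
    [0,-1,95],
    [0,-1,106],
    [0,-1,109],
    [0,-1,109]
  ],
  "rot": [
    [0,0,0],
    [0,0,0],
    [0,0,0],
    [0,0,0],
    [0,0,0],
    [0,0,0]
  ],
  "gripper": [30,30,30,30,30,30]
}}

```text
time_s: 7.27
eef_pos: [0.6351, 0.3273, 0.1913]
tool_rot: [2.884, 1.247, -0.0]
wrist_force: [0.1, -0.8, 0.4]
gripper_width: 0.882
gripper_force: 0.0
```

Emit:
{"op": "arm_command", "data": {
  "delta_pos": [
    [0,0,0],
    [0,0,0],
    [0,0,0],
    [0,0,0],
    [0,0,0],
    [0,0,0],
    [0,0,0],
    [0,0,0]
  ],
  "rot": [
    [0,0,0],
    [0,0,0],
    [0,0,0],
    [0,0,0],
    [0,0,0],
    [0,0,0],
    [0,0,0],
    [0,0,0]
  ],
  "gripper": [60,90,120,150,165,165,165,165],
  "newtons": 20
}}

```text
time_s: 7.93
eef_pos: [0.6351, 0.3276, 0.1917]
tool_rot: [2.883, 1.248, 0.001]
wrist_force: [0.5, -0.9, 2.6]
gripper_width: 0.484
gripper_force: 20.0
```

Run:
```python
from h import *
go(.4472,.1447,.25)
```

```text
at [0.6351 0.3276 0.1917] closeyaw -43.2 d [-262.   -11.7  -58.4] wz 0.000 j6 1.12 tilt [0.0006 0.0001] F [ 0.5 -0.9  2.6] w 42.1 t 7.9
```

Emit:
{"op": "arm_command", "data": {
  "delta_pos": [
    [0,0,-30],
    [0,0,-58],
    [-40,-2,-58],
    [-80,-4,-58],
    [-118,-5,-58],
    [-155,-7,-58],
    [-190,-8,-58],
    [-225,-10,-58]
  ],
  "rot": [
    [0,0,0],
    [0,0,0],
    [0,0,0],
    [0,0,0],
    [0,0,0],
    [0,0,0],
    [0,0,0],
    [0,0,0]
  ],
  "gripper": [165,165,165,165,165,165,165,165]
}}

```text
time_s: 8.6
eef_pos: [0.4719, 0.1694, 0.2487]
tool_rot: [-2.883, -1.248, 0.001]
wrist_force: [-0.1, -0.6, -0.2]
gripper_width: 0.481
gripper_force: 20.0
```

Emit:
{"op": "arm_command", "data": {
  "delta_pos": [
    [-20,-1,0],
    [-37,-2,0],
    [-37,-2,0],
    [-37,-2,0]
  ],
  "rot": [
    [0,0,0],
    [0,0,0],
    [0,0,0],
    [0,0,0]
  ],
  "gripper": [165,165,165,165]
}}

```text
time_s: 8.93
eef_pos: [0.4465, 0.1446, 0.2493]
tool_rot: [-2.884, -1.246, -0.001]
wrist_force: [0.4, 0.0, -0.2]
gripper_width: 0.481
gripper_force: 20.0
```

Run:
```python
from h import *
go(.4472,.1447,.1950)
```

```text
at [0.4465 0.1446 0.2493] closeyaw -43.3 d [ 0.5  0.4 54.3] wz 0.000 j6 0.9 tilt [0.0003 0.0003] F [ 0.4  0.  -0.2] w 41.8 t 8.9
```

Emit:
{"op": "arm_command", "data": {
  "delta_pos": [
    [0,0,25],
    [0,0,40],
    [0,0,48],
    [0,0,52],
    [0,0,53.5],
    [0,0,54.5],
    [0,0,54.5],
    [0,0,54.5]
  ],
  "rot": [
    [0,0,0],
    [0,0,0],
    [0,0,0],
    [0,0,0],
    [0,0,0],
    [0,0,0],
    [0,0,0],
    [0,0,0]
  ],
  "gripper": [165,165,165,165,165,165,165,165]
}}

```text
time_s: 9.6
eef_pos: [0.4473, 0.145, 0.1955]
tool_rot: [2.883, 1.248, 0.002]
wrist_force: [-0.2, 0.5, -1.6]
gripper_width: 0.482
gripper_force: 20.0
```

Run:
```python
from h import *
go(.4472,.1447,.1947)
```

```text
at [0.4473 0.145  0.1955] closeyaw -43.2 d [-0.3  0.1  0.8] wz 0.000 j6 0.9 tilt [0.0014 0.0002] F [-0.2  0.5 -1.6] w 41.9 t 9.6
```

Emit:
{"op": "arm_command", "data": {
  "delta_pos": [
    [0,0,1],
    [0,0,1],
    [0,0,1],
    [0,0,1],
    [0,0,1],
    [0,0,1],
    [0,0,-25],
    [0,0,-60]
  ],
  "rot": [
    [0,0,0],
    [0,0,0],
    [0,0,0],
    [0,0,0],
    [0,0,0],
    [0,0,0],
    [0,0,0],
    [0,0,0]
  ],
  "gripper": [165,165,140,110,76,76,76,76]
}}

```text
time_s: 10.27
eef_pos: [0.4447, 0.1445, 0.252]
tool_rot: [-2.881, -1.247, 0.013]
wrist_force: [-0.1, -0.1, -0.6]
gripper_width: 0.682
gripper_force: 0.0
```

Emit:
{"op": "arm_command", "data": {
  "delta_pos": [
    [-10,10,-25],
    [-35,35,-50],
    [-60,60,-50],
    [-85,85,-50],
    [-95,94,-50],
    [-95,94,-50],
    [-95,94,-50]
  ],
  "rot": [
    [0,0,0],
    [0,0,-0.12],
    [0,0,-0.24],
    [0,0,-0.36],
    [0,0,-0.37],
    [0,0,-0.37],
    [0,0,-0.37]
  ],
  "gripper": [76,76,76,76,76,76,76]
}}

```text
time_s: 10.85
eef_pos: [0.4502, 0.0105, 0.3046]
tool_rot: [-2.607, -1.752, -0.0]
wrist_force: [0.6, 0.2, -0.3]
gripper_width: 0.701
gripper_force: 0.0
```

Run:
```python
from h import *
c=arm.calibration("wrist");look("w5",True,.026)
w=cv2.imread("pics/w5.png")
for b in blobs(purple(w),300):
    u=b.reshape(-1,2).mean(0);print(u);hexang(w,c,.026,u)
go(.450,.0112,.192,-22)
```

```text
purple [320. 201.] xy [0.4495 0.0102] dia 36.3 flats at 40 W [37.1 37.1 32.9] Wmax 41.2
purple [257.  67.] xy [0.4441 0.1468] dia 47.8 flats at 17 W [43.5 47.2 48.2] Wmax 53.7
white [489. 158.] xy [ 0.6201 -0.0136] dia 66.5 flats at 26 W [66.5 67.1 67.4] 
white [261.  67.] xy [0.4466 0.1457] dia 77.6 flats at 32 W [78.5 78.2 76.9] 
[320.33962264 200.90566038]
normal mod60 39.7 coh 0.28
[257.39877301  66.8404908 ]
normal mod60 17.3 coh 0.38
at [0.4501 0.0112 0.3045] closeyaw -22.1 d [-1.000e-01 -1.000e-01  1.125e+02] wz -0.002 j6 0.24 tilt [-0.0004  0.0005] F [-0.5  0.6  0.2] w 61.3 t 10.9
```

View pics/w5.png

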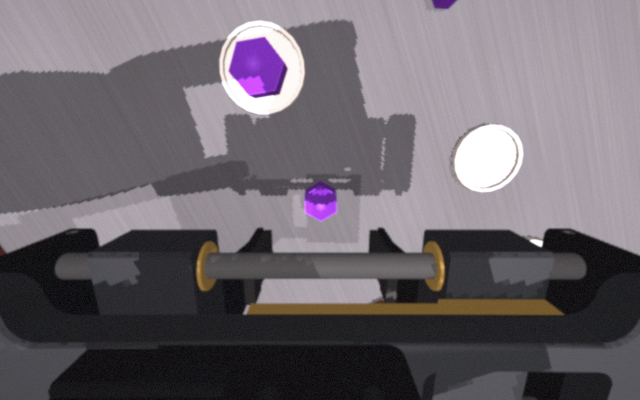

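The L stone stands in its dish at (258,67). M is at (320,201), between the fingers. Descending onto M.

Emit:
{"op": "arm_command", "data": {
  "delta_pos": [
    [0,0,35],
    [0,0,72],
    [0,0,98],
    [0,0,109],
    [0,0,112.5],
    [0,0,112.5]
  ],
  "rot": [
    [0,0,-0.03],
    [0,0,-0.03],
    [0,0,-0.03],
    [0,0,-0.03],
    [0,0,-0.03],
    [0,0,-0.03]
  ],
  "gripper": [76,76,76,76,76,76]
}}

```text
time_s: 11.4
eef_pos: [0.4502, 0.012, 0.1918]
tool_rot: [-2.576, -1.796, 0.002]
wrist_force: [-0.8, 0.1, 0.9]
gripper_width: 0.704
gripper_force: 0.0
```

Emit:
{"op": "arm_command", "data": {
  "delta_pos": [
    [0,0,0],
    [0,0,0],
    [0,0,0],
    [0,0,0],
    [0,0,0],
    [0,0,0],
    [0,0,0],
    [0,0,0]
  ],
  "rot": [
    [0,0,0],
    [0,0,0],
    [0,0,0],
    [0,0,0],
    [0,0,0],
    [0,0,0],
    [0,0,0],
    [0,0,0]
  ],
  "gripper": [105,130,155,180,195,195,195,195],
  "newtons": 15
}}

```text
time_s: 12.07
eef_pos: [0.4506, 0.0112, 0.1928]
tool_rot: [2.577, 1.795, 0.001]
wrist_force: [-0.6, 0.1, 6.0]
gripper_width: 0.356
gripper_force: 15.0
```

Run:
```python
from h import *
go(.6203,-.014,.25)
```

```text
at [0.4506 0.0112 0.1928] closeyaw -20.3 d [ 35.2 168.  -57.1] wz 0.000 j6 0.2 tilt [ 0.0008 -0.0002] F [-0.6  0.1  6. ] w 30.9 t 12.1
```

Emit:
{"op": "arm_command", "data": {
  "delta_pos": [
    [0,0,-30],
    [0,0,-57],
    [8,40,-57],
    [16,80,-57],
    [25,120,-57],
    [31,150,-57],
    [35,168,-57],
    [35,168,-57]
  ],
  "rot": [
    [0,0,0],
    [0,0,0],
    [0,0,0],
    [0,0,0],
    [0,0,0],
    [0,0,0],
    [0,0,0],
    [0,0,0]
  ],
  "gripper": [195,195,195,195,195,195,195,195]
}}

```text
time_s: 12.73
eef_pos: [0.6229, -0.015, 0.2492]
tool_rot: [2.577, 1.794, 0.003]
wrist_force: [0.3, -0.3, -0.1]
gripper_width: 0.353
gripper_force: 15.0
```

Run:
```python
from h import *
go(.6203,-.014,.1955)
```

```text
at [ 0.6229 -0.015   0.2492] closeyaw -20.3 d [ 0.  -2.9 53.7] wz 0.000 j6 0.2 tilt [ 0.0027 -0.0005] F [ 0.3 -0.3 -0.1] w 30.7 t 12.7
```

Emit:
{"op": "arm_command", "data": {
  "delta_pos": [
    [0,-1,25],
    [0,-1,40],
    [0,-1,48],
    [0,-1,51],
    [0,-1,52.5],
    [0,-1,53.5],
    [0,-1,53.5],
    [0,-1,53.5]
  ],
  "rot": [
    [0,0,0],
    [0,0,0],
    [0,0,0],
    [0,0,0],
    [0,0,0],
    [0,0,0],
    [0,0,0],
    [0,0,0]
  ],
  "gripper": [195,195,195,195,195,195,195,195]
}}

```text
time_s: 13.4
eef_pos: [0.6195, -0.0138, 0.1967]
tool_rot: [2.577, 1.795, 0.002]
wrist_force: [-0.6, 0.3, 0.2]
gripper_width: 0.353
gripper_force: 15.0
```

Run:
```python
from h import *
go(.6203,-.014,.1955)
go(.6215,.141,.30,-57)
```

```text
at [ 0.6195 -0.0138  0.1967] closeyaw -20.3 d [0.1 0.8 1.2] wz 0.000 j6 0.2 tilt [ 0.0017 -0.0002] F [-0.6  0.3  0.2] w 30.7 t 13.4
at [ 0.6195 -0.0138  0.1967] closeyaw -20.3 d [ 146.   -51.6 -103.3] wz 0.641 j6 0.2 tilt [ 0.0017 -0.0002] F [-0.6  0.3  0.2] w 30.7 t 13.4
```

Emit:
{"op": "arm_command", "data": {
  "delta_pos": [
    [0,0,1],
    [0,0,1.2],
    [0,0,1.2],
    [0,0,1.2],
    [0,0,1.2],
    [0,0,1.2],
    [0,0,-25],
    [0,0,-60]
  ],
  "rot": [
    [0,0,0],
    [0,0,0],
    [0,0,0],
    [0,0,0],
    [0,0,0],
    [0,0,0],
    [0,0,0],
    [0,0,0]
  ],
  "gripper": [195,195,160,130,115,115,115,115]
}}

```text
time_s: 14.07
eef_pos: [0.6169, -0.0135, 0.252]
tool_rot: [-2.573, -1.792, 0.01]
wrist_force: [0.3, -0.1, 0.4]
gripper_width: 0.542
gripper_force: 0.0
```

Emit:
{"op": "arm_command", "data": {
  "delta_pos": [
    [20,-5,-25],
    [55,-18,-45],
    [90,-32,-45],
    [125,-45,-45],
    [146,-52,-45],
    [146,-52,-45],
    [146,-52,-45],
    [146,-52,-45]
  ],
  "rot": [
    [0,0,0.1],
    [0,0,0.22],
    [0,0,0.34],
    [0,0,0.46],
    [0,0,0.58],
    [0,0,0.64],
    [0,0,0.64],
    [0,0,0.64]
  ],
  "gripper": [115,115,115,115,115,115,115,115]
}}

```text
time_s: 14.73
eef_pos: [0.6208, 0.1413, 0.3005]
tool_rot: [3.01, 0.898, -0.001]
wrist_force: [-0.7, -0.6, 0.3]
gripper_width: 0.549
gripper_force: 0.0
```

Run:
```python
from h import *
c=arm.calibration("wrist");look("w6",True,.024)
w=cv2.imread("pics/w6.png")
for b in blobs(purple(w),200):
    u=b.reshape(-1,2).mean(0);print(u);hexang(w,c,.024,u)
go(.6215,.141,.192,-57)
```

```text
purple [321. 202.] xy [0.6196 0.1403] dia 25.0 flats at 5 W [26.4 26.5 22.2] Wmax 28.5
[320.8630137  202.34246575]
normal mod60 5.6 coh 0.26
at [0.6209 0.1408 0.3005] closeyaw -56.8 d [  0.7   0.2 108.5] wz 0.003 j6 1.09 tilt [-0.0004 -0.0003] F [ 0.8 -0.7 -0.2] w 47.6 t 14.8
```

View pics/w6.png

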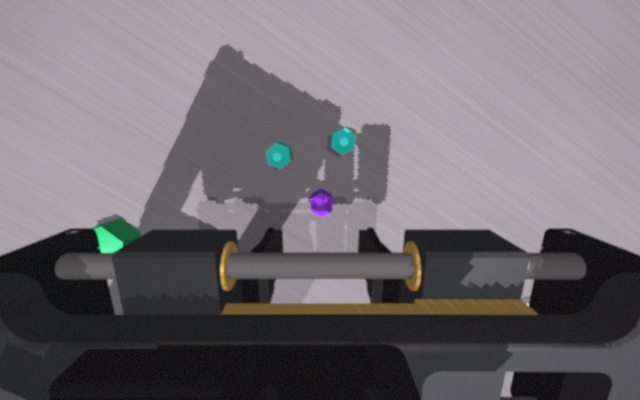

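S is at (321,202). Both turquoise stones, (278,155) and (343,141), are clear of the finger paths. Descending.

Emit:
{"op": "arm_command", "data": {
  "delta_pos": [
    [0,0,35],
    [0,0,70],
    [0,0,95],
    [0,0,106],
    [0,0,109],
    [0,0,109]
  ],
  "rot": [
    [0,0,-0.03],
    [0,0,-0.03],
    [0,0,-0.03],
    [0,0,-0.03],
    [0,0,-0.03],
    [0,0,-0.03]
  ],
  "gripper": [115,115,115,115,115,115]
}}

```text
time_s: 15.28
eef_pos: [0.621, 0.1405, 0.1914]
tool_rot: [-2.998, -0.938, 0.002]
wrist_force: [-0.8, 0.4, 0.3]
gripper_width: 0.543
gripper_force: 0.0
```

Emit:
{"op": "arm_command", "data": {
  "delta_pos": [
    [0,0,0],
    [0,0,0],
    [0,0,0],
    [0,0,0],
    [0,0,0],
    [0,0,0],
    [0,0,0],
    [0,0,0]
  ],
  "rot": [
    [0,0,0],
    [0,0,0],
    [0,0,0],
    [0,0,0],
    [0,0,0],
    [0,0,0],
    [0,0,0],
    [0,0,0]
  ],
  "gripper": [140,160,180,200,220,220,220,220],
  "newtons": 12
}}

```text
time_s: 15.95
eef_pos: [0.6213, 0.1413, 0.1927]
tool_rot: [2.998, 0.939, 0.002]
wrist_force: [-0.6, -0.1, 5.7]
gripper_width: 0.243
gripper_force: 12.0
```

Run:
```python
from h import *
go(.469,-.306,.27)
```

```text
at [0.6213 0.1413 0.1927] closeyaw -55.2 d [-380.1  280.6  -77.6] wz 0.000 j6 1.06 tilt [0.0012 0.0001] F [-0.6 -0.1  5.7] w 21.1 t 15.9
```

Emit:
{"op": "arm_command", "data": {
  "delta_pos": [
    [0,0,-35],
    [0,0,-70],
    [-25,19,-78],
    [-55,41,-78],
    [-87,64,-78],
    [-119,88,-78],
    [-151,112,-78],
    [-180,133,-78]
  ],
  "rot": [
    [0,0,0],
    [0,0,0],
    [0,0,0],
    [0,0,0],
    [0,0,0],
    [0,0,0],
    [0,0,0],
    [0,0,0]
  ],
  "gripper": [220,220,220,220,220,220,220,220]
}}

```text
time_s: 16.62
eef_pos: [0.5477, -0.0725, 0.2695]
tool_rot: [2.998, 0.939, -0.001]
wrist_force: [1.2, -0.4, -0.6]
gripper_width: 0.239
gripper_force: 12.0
```

Emit:
{"op": "arm_command", "data": {
  "delta_pos": [
    [-32,24,0],
    [-64,47,0],
    [-96,71,0],
    [-128,95,0],
    [-155,115,0],
    [-180,133,0],
    [-195,145,0],
    [-200,148,0]
  ],
  "rot": [
    [0,0,0],
    [0,0,0],
    [0,0,0],
    [0,0,0],
    [0,0,0],
    [0,0,0],
    [0,0,0],
    [0,0,0]
  ],
  "gripper": [220,220,220,220,220,220,220,220]
}}

```text
time_s: 17.28
eef_pos: [0.4678, -0.3092, 0.2697]
tool_rot: [2.999, 0.934, -0.001]
wrist_force: [0.4, 1.1, -0.4]
gripper_width: 0.238
gripper_force: 12.0
```

Run:
```python
from h import *
look("w7",True)
p,_=arm.snapshot("top");cv2.imwrite("pics/top7.png",p)
go(.469,-.306,.1965)
```

```text
purple [320. 241.] xy [ 0.444  -0.3251] dia 31.2 flats at 35 W [27.5 36.4 36.1] Wmax 36.5
white [317. 205.] xy [ 0.4695 -0.3042] dia 50.8 flats at 37 W [49.5 53.8 54.1] 
at [ 0.4684 -0.3071  0.2694] closeyaw -55.4 d [ 1.1 -0.5 72.9] wz 0.000 j6 0.24 tilt [-0.0004  0.0006] F [ 0.4  0.3 -0.3] w 20.8 t 17.4
```

View pics/w7.png

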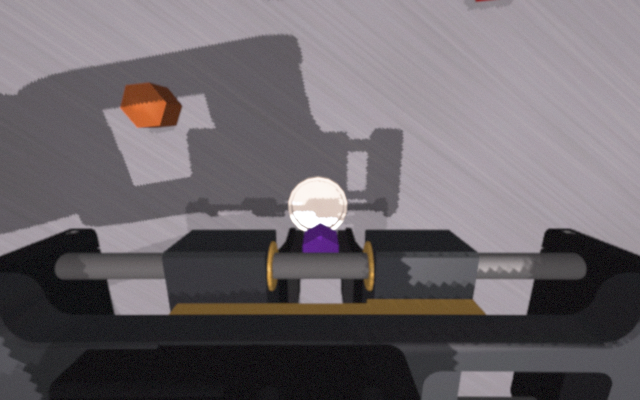

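The small stone is held at (320,241), with the small dish at (317,205) below it. Lowering toward contact at TCP z ≈ 0.1957.

Emit:
{"op": "arm_command", "data": {
  "delta_pos": [
    [1,0,30],
    [1,0,52],
    [1,0,64],
    [1,0,69],
    [1,0,71.5],
    [1,0,72.5],
    [1,0,72.5],
    [1,0,72.5]
  ],
  "rot": [
    [0,0,0],
    [0,0,0],
    [0,0,0],
    [0,0,0],
    [0,0,0],
    [0,0,0],
    [0,0,0],
    [0,0,0]
  ],
  "gripper": [220,220,220,220,220,220,220,220]
}}

```text
time_s: 18.05
eef_pos: [0.4704, -0.306, 0.1985]
tool_rot: [2.996, 0.938, 0.002]
wrist_force: [0.3, -1.1, 0.3]
gripper_width: 0.237
gripper_force: 12.0
```

Run:
```python
from h import *
go(.469,-.306,.1955)
```

```text
at [ 0.4704 -0.306   0.1985] closeyaw -55.2 d [-1.1 -0.8  3. ] wz 0.000 j6 0.25 tilt [ 0.0016 -0.0014] F [ 0.3 -1.1  0.3] w 20.6 t 18.1
```

Emit:
{"op": "arm_command", "data": {
  "delta_pos": [
    [-1,0,1],
    [-1,0,2],
    [-1,0,2.5],
    [-1,0,2.5],
    [-1,0,2.5]
  ],
  "rot": [
    [0,0,0],
    [0,0,0],
    [0,0,0],
    [0,0,0],
    [0,0,0]
  ],
  "gripper": [220,220,220,220,220]
}}

```text
time_s: 18.47
eef_pos: [0.4692, -0.3067, 0.1956]
tool_rot: [2.997, 0.938, 0.001]
wrist_force: [-1.1, 0.9, 4.5]
gripper_width: 0.24
gripper_force: 12.0
```

Run:
```python
from h import *
go(.469,-.306,.1955)
```

```text
at [ 0.4692 -0.3067  0.1956] closeyaw -55.2 d [ 0.3 -0.6  0.1] wz 0.000 j6 0.24 tilt [ 0.0007 -0.0007] F [-1.1  0.9  4.5] w 20.9 t 18.5
```

Contact at 4.5 N. Open, retreat and look.

Emit:
{"op": "arm_command", "data": {
  "delta_pos": [
    [0,0,0],
    [0,0,0],
    [0,0,0],
    [0,0,0],
    [0,0,0],
    [0,0,-25],
    [0,0,-60],
    [0,0,-100]
  ],
  "rot": [
    [0,0,0],
    [0,0,0],
    [0,0,0],
    [0,0,0],
    [0,0,0],
    [0,0,0],
    [0,0,0],
    [0,0,0]
  ],
  "gripper": [200,175,150,130,115,115,115,115]
}}

```text
time_s: 19.13
eef_pos: [0.468, -0.3055, 0.2933]
tool_rot: [-2.993, -0.937, 0.005]
wrist_force: [0.8, -0.1, 0.5]
gripper_width: 0.541
gripper_force: 0.0
```

Emit:
{"op": "arm_command", "data": {
  "delta_pos": [
    [-30,20,-30],
    [-60,40,-60],
    [-90,60,-80],
    [-120,80,-80],
    [-150,100,-80],
    [-165,110,-80],
    [-165,110,-80],
    [-165,110,-80]
  ],
  "rot": [
    [0,0,0],
    [0,0,0],
    [0,0,0],
    [0,0,0],
    [0,0,0],
    [0,0,0],
    [0,0,0],
    [0,0,0]
  ],
  "gripper": [115,115,115,115,115,115,115,115]
}}

```text
time_s: 19.8
eef_pos: [0.3956, -0.4912, 0.3737]
tool_rot: [-2.997, -0.935, -0.0]
wrist_force: [-1.2, -0.1, -0.0]
gripper_width: 0.552
gripper_force: 0.0
```

Run:
```python
from h import *
p,_=arm.snapshot("top")
cv2.imwrite("pics/crop8.png",cv2.resize(p[140:280,180:450],None,fx=2.9,fy=2.9,interpolation=cv2.INTER_CUBIC))
p,_=arm.snapshot("scene");cv2.imwrite("pics/scene8.png",cv2.resize(p[130:290,110:530],None,fx=1.9,fy=1.9,interpolation=cv2.INTER_CUBIC))
go(.469,-.306,.1955)
```

```text
at [ 0.3966 -0.4897  0.3739] closeyaw -55.2 d [ 164.2 -109.2  178.7] wz 0.000 j6 -0.05 tilt [-0.0005  0.002 ] F [-0.1 -0.5  0. ] w 47.4 t 19.9
```

View pics/crop8.png

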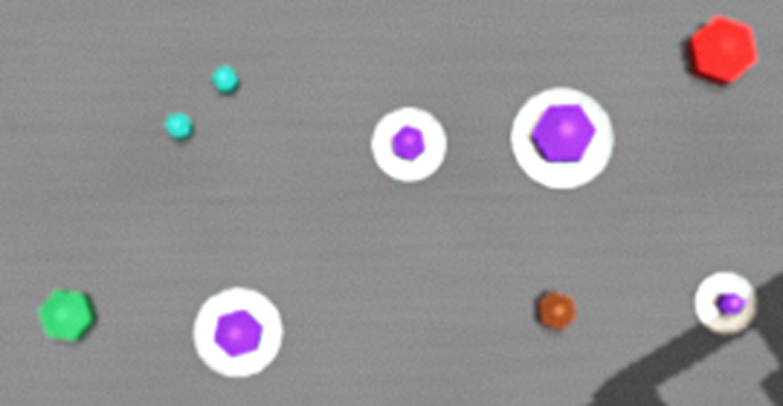

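View pics/scene8.png

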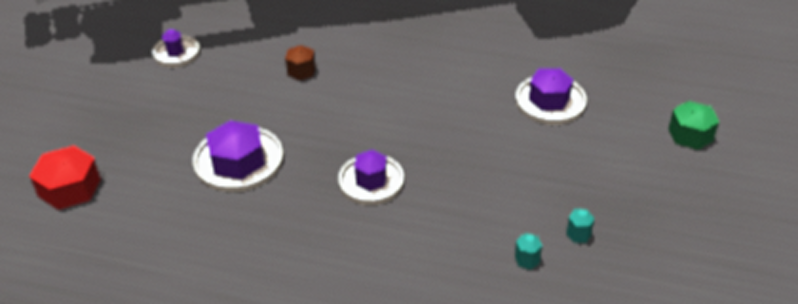

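XL, L and M stand upright in their dishes. S at (731,303) in the top crop looks elongated, so I'll check it closer.

Run:
```python
from h import *
a,Da=arm.snapshot("top");b,D=arm.snapshot("scene")
w,Dw=arm.snapshot("wrist");c=arm.calibration("wrist")
A=cv2.resize(a[228:262,412:450],(400,358),interpolation=cv2.INTER_CUBIC)
B=cv2.resize(b[138:172,185:223],(400,358),interpolation=cv2.INTER_CUBIC)
cv2.imwrite("pics/s9.png",np.hstack([A,B]))
for nm,p,d in(("top",a,Da),("scene",b,D),("wrist",w,Dw)):
    c=arm.calibration(nm);v,u=np.nonzero(purple(p)&(((d>0)*255).astype(np.uint8)))
    n=cv2.undistortPoints(np.c_[u,v].astype(float).reshape(-1,1,2),c["camera_matrix"],c["dist"]).reshape(-1,2)
    T=c["world_to_cam"];q=(np.c_[n,np.ones(len(n))]*d[v,u][:,None]-T[:3,3])@T[:3,:3]
    k=np.hypot(q[:,0]-.469,q[:,1]+.306)<.04;q=q[k]
    if len(q):t=q[q[:,2].argmax()];print(nm,len(q),"top",t.round(4),"med",np.median(q,0).round(4),"zmin",q[:,2].min().round(4))
```

```text
top 50 top [ 0.4657 -0.3066  0.037 ] med [ 0.4683 -0.3039  0.0316] zmin 0.0126
scene 99 top [ 0.4736 -0.3073  0.0322] med [ 0.476  -0.3017  0.0225] zmin 0.0036
wrist 472 top [ 0.4654 -0.3063  0.0364] med [ 0.4678 -0.3122  0.0302] zmin 0.0086
```

View pics/s9.png

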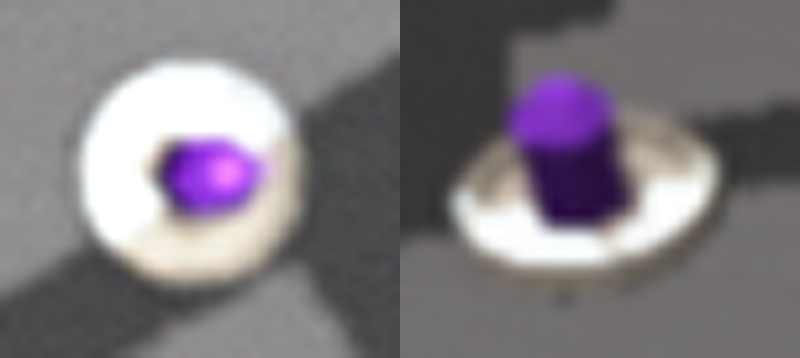

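S stands upright inside its dish (left: top view, right: scene view). The lean in both is perspective, and its apex is at about 36 mm over the dish centre. Handing in.

```bash
python3 -c "
from workcell import arm
print(arm.hand_in())"
```

```text
the job is handed in; nothing more can be done
None
```

All four purple stones were set down upright in the dishes of their own size, the green and brown stones were left in place, and the job was handed in about 20 s into the 112 s limit.

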